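# Slide the spacer home in the labelling jig

## Task

On the wooden bottle-labelling jig, use the fingertips to push the longer of the two loose aluminium spacers flat against the rail, then slide it along the rail into the corner pocket of the stop block until it sits flush against both the rail and the stop. Only push it, keeping it down on the board: do not lift it or carry it. Leave the short spacer, the bottle, the label roll and the cork stopper where they are, and finish with the hand clear.

Things in the scene. Friction and masses are not known exactly. Their poses are not given: they have to be found in the camera images.
- jig: Fixed plywood board 180 (x) x 440 (y) x 12 mm high, a wooden rail along its whole far (+x) edge. Origin: centre of its underside, on the table. x points across the board to the rail, y along the rail, z up. The rail's inner face is the plane x = +66 mm; rail 18 mm thick, its top at z = 28 mm.
- stop: Fixed H-shaped block, 20 mm high, on the board against the rail near its left or right end; axes as the jig's. Origin: on the board top, 27.5 mm from the rail face. Cross wall y -10 to 10 mm, x -27.5 to 27.5. From its outer end 15 mm lips run along y to +-38, flaring to +-47: pockets 40 mm wide. Use the one facing mid-board; home, the spacer's centre is at x 11.5 mm, y 38 mm towards mid-board.
- spacer_center (a point): Centre of the long spacer: loose solid aluminium block 32 (x) x 56 (y) x 24 mm high, about 115 g, two small dark dots on top. It starts flat on the board, its centre 70 to 110 mm from the rail's face, its long side turned up to 35 degrees from the rail's direction. Resting, its centre is 24 mm above the table.
- short_spacer_center (a point): Centre of the short spacer, to be left alone: a loose square aluminium block 32 x 32 x 24 mm high with one dark dot, on the same board, at least 75 mm from the long spacer's centre along the rail and about as far from the rail.
- knob: Clamp knob, fixed to the board at the end opposite to the stop: a black round knob 34 mm across, standing 28 mm above the board (40 mm above the table), on a 40 mm washer. The knob's axis lies at x = -55 mm, y = 0 from this origin (axes parallel to the jig's), so clear of the rail.
- bottle: Glass bottle, loose, standing: 70 mm across, 190 mm high, paper label. Beside the jig, left or right. Origin: centre of its foot.
- label_roll: Roll of labels, loose, standing on end: 84 mm across, 40 mm bore, 70 mm high. Beside the jig, on the side where the bottle is not. Origin: centre of its underside.
- stopper: Cork stopper, loose, standing on its head: 29 mm across, 30 mm high. On the table to the left, between robot and bottle or roll. Origin: centre of its underside.
There are look-alikes about, which are no part of the job. What is shaped like the part that bears spacer_center but green is not meant.

How it is judged:
By the outcome, as a careful person would: the job done as asked, in the order asked, and still so for the second after the job is handed in, with the robot touching nothing.
It also fails if it takes over 58 s, if anything falls off the work surface, if the arm or the gripper's body presses on something with over 40 N, if the wrist force passes 120 N, or if a joint passes its speed limit or range.

## Robot

A 6-joint arm with a two-finger parallel gripper is mounted at the origin on the work surface. World frame = base frame: x ahead of the robot, y to its left, z up, the work surface at z = 0. Lengths are in mm, angles in rad, forces in N, time in s.
With the tool pointing down it reaches from about 375 to 925 mm from the base axis. Payload 5.7 kg.
Tool frame: the origin (TCP) lies at the very end of the fingers, on their centre line; the grasp point (between the pads) lies 19 mm behind it; z points along the fingers, y is the line along which they close (so a half turn about z gives the same grasp; the last joint's range is limited). The gripper opens to 85 mm and grips with 20 to 120 N. Pads are 22 mm wide; open, the fingers measure 114 mm over their backs; the gripper's body (76 mm by 85 mm) begins 54 mm behind the grasp point. The pads swing forward as they close: fully open they stand 13 mm farther back than shut.
Start: joints at [1.088, 0.359, 1.51, -0, 1.272, -0.115], TCP at [215.729, 559.843, 231.267] pointing down, gripper open.
Joint ranges: [-2.97, 2.97], [-1.01, 2.36], [0.21, 2.38], [-0.96, 4.11], [0.2, 2.71], [-2.98, 2.98]. Speed limits (rad/s): [2.39, 2.39, 3.14, 3.14, 3.14, 3.14].

## Interface

Orientations are given as a unit quaternion [x, y, z, w].
In Python, from cell import get_obs, get_image, camera_params, hand_in gives the robot as it stands.
- The arm moves only by the tool step_arm, never from a script. Its argument "plan" is a list of rows, each a list of 2 entries, a list of its own where there are three numbers: the shift along the tool's x, y, z in m, then the turn about the tool's z in rad. In form: [[[x, y, z], twist], ...]. A call has exactly 10 rows; each row is the pose to reach, as a shift and turn from the pose commanded when the call began, along the tool's axes at that moment; what a row does not reach only later rows make up. A row lasts 1/10 s, in which the tool goes at most 50 mm and 8.59 degrees, less where a joint would pass 70% of its speed; a pose out of reach is approached as far as the arm can. A call with a gripper value outside its range is refused whole. "fingers" is the closure in counts, from 0 (fully open) to 255 (shut), set as the call begins (left out, the last holds). The fingers move at their own pace and stop on an object; the grip force is fixed at half the most. Time passes only in rows, so rows that repeat a pose let the fingers close, or fill a call up. It gives the time, the measured TCP pose, the force, the opening and the grip force at its end, in the units of the state.
- get_obs(): the state, without advancing time (a new reading comes with each control period).
- get_image(name): name is "side" or "top" or "wrist"; returns (picture, depth): 480x640x3 uint8, blue, green, red; 480x640 float32, mm along the optical axis (not along the pixel's ray), 0 where there is no reading.
- camera_params(name): a dict with "fovy" (degrees; the focal length in pixels is half the picture's height over the tangent of half this angle, whatever the lens; pixels are square), "cx", "cy" (the principal point, pixels), "view" (4x4, takes a point from world to camera coordinates). Camera axes: x right, y down, z forward; pixel columns grow to the right and rows downward; lengths in mm; the calibration is good to about 2 mm. A picture is of the moment at which its call begins: read the wrist's pose just before it. camera_params takes no time and is no camera call; for the wrist camera it gives the pose at the moment of the call.
- hand_in(): hands the job in; it is judged then, once.
The state is a dict: "clock": time; "joint_pos": joint angles; "dq": joint speeds; "tau": joint torques, N m; "tool_pos": TCP position; "ee_rot": TCP orientation; "wrist_force": force on the tool from outside, world axes, zero at the start; "torque": the same for the moment, N m; "finger_gap": opening from 0.0 (shut) to 1.0 (fully open); "gripper_force": force on a finger pad.
Only numpy, scipy, OpenCV 4.12 (cv2) and the standard library are available. Lean on these libraries where they do the work, as an engineer would, in place of code of your own. Each camera call takes 0.05 s, during which the arm holds its last target. There are 200 camera calls.

## Working session

There is one attempt and no reset: what is moved stays moved. The work goes in short steps, Python scripts to look and compute and a tool call to move; the robot and the scene stay as the last step left them, time stands still between calls to the robot, and variables do not carry over. Pictures are saved under pics/ and viewed, at most 10 in all, crops included, and the job is handed in when it is done.

Besides the shell and the picture viewer there is one more tool, called after "Request:" by a JSON object that holds its "op" and its "data", one argument or row to a line. step_arm: Moves the arm, as the interface text tells. Its arguments: {"type":"object","properties":{"plan":{"type":"array","items":{"type":"array"}},"fingers":{"type":"number"}},"required":["plan"]}

```bash
mkdir -p pics; ls
python3 - <<'E'
from cell import *
import cv2,numpy as np
np.set_printoptions(precision=3,suppress=True)
for n in("top","side"):
    p,d=get_image(n);cv2.imwrite(f"pics/{n}0.png",p);np.save(f"pics/{n}0.npy",d);print(n,camera_params(n))
print(get_obs())
E
```

```text
pics
top {'fovy': 43.572278287075605, 'cx': 310.6131639439794, 'cy': 239.95758655493333, 'view': array([[   0.018,   -1.   ,   -0.015,   12.29 ],
       [  -0.983,   -0.015,   -0.185,  510.867],
       [   0.185,    0.018,   -0.983, 1212.562],
       [   0.   ,    0.   ,    0.   ,    1.   ]])}
side {'fovy': 55.93467397678642, 'cx': 314.11969085905946, 'cy': 233.00544788451097, 'view': array([[ -0.997,  -0.079,  -0.002, 497.634],
       [ -0.057,   0.737,  -0.673,  60.165],
       [  0.055,  -0.671,  -0.739, 995.726],
       [  0.   ,   0.   ,   0.   ,   1.   ]])}
{'clock': 0.1, 'joint_pos': array([ 1.088,  0.359,  1.511, -0.   ,  1.273, -0.115]), 'dq': array([-0.   , -0.003, -0.001, -0.   ,  0.002,  0.001]), 'tau': array([  0.   , -52.865, -27.935,   0.   ,   0.005,   0.   ]), 'tool_pos': array([215.448, 559.321, 230.526]), 'ee_rot': array([ 0.183,  0.983, -0.001, -0.   ]), 'wrist_force': array([ 1.459, -0.1  ,  0.413]), 'torque': array([ 0.025, -0.011, -0.04 ]), 'gripper_force': 0.0, 'finger_gap': 1.002671701229592}
```

View pics/top0.png

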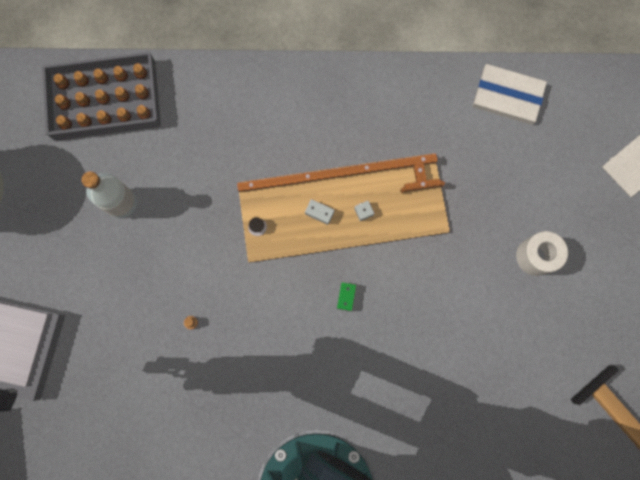

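The top view shows the jig with its rail on the far side. The stop is at the right end (~423,175) and the knob at the left (257,226). Three blocks could be the spacer: a grey two-dot block at (320,212), a grey square one-dot block at (365,211) and a green block at (347,297). The long spacer is the grey two-dot block at (320,212). I'll confirm that in a crop and measure it.

```bash
cat > h.py <<'E'
from cell import *
import cv2,numpy as np
np.set_printoptions(precision=2,suppress=True)
def ray(n,uv,z,P=None):
    P=P or camera_params(n);f=240/np.tan(np.radians(P['fovy']/2));V=P['view'];R=V[:3,:3];c=-R.T@V[:3,3]
    uv=np.atleast_2d(uv).astype(float)
    d=np.c_[(uv[:,0]-P['cx'])/f,(uv[:,1]-P['cy'])/f,np.ones(len(uv))]@R
    return c[:2]+d[:,:2]*((z-c[2])/d[:,2])[:,None]
E
python3 - <<'E'
from h import *
p=cv2.imread('pics/top0.png')
hsv=cv2.cvtColor(p,cv2.COLOR_BGR2HSV)
roi=np.zeros(p.shape[:2],np.uint8);cv2.fillPoly(roi,[np.array([[247,192],[440,168],[446,228],[252,255]])],255)
g=((hsv[...,1]<70)&(hsv[...,2]>90)&(roi>0)).astype(np.uint8)
n,l,s,c=cv2.connectedComponentsWithStats(g)
for i in range(1,n):
    if s[i,4]<60: continue
    pts=np.argwhere(l==i)[:,::-1]; w=ray('top',pts,36)
    print(c[i],s[i,4],w.mean(0),cv2.minAreaRect(w.astype(np.float32)))
# rail/wood: red-brown
r=((hsv[...,0]<12)&(hsv[...,1]>120)).astype(np.uint8); r[:, :235]=0; r[:140]=0;r[210:]=0;r[:,450:]=0
for u in (250,280,310,340,370,395): 
    v=np.where(r[:,u])[0]; print(u,v.min(),v.max(),ray('top',[u,v.min()],28),ray('top',[u,v.max()],28))
for uv in([248,262],[450,233]):print('corner',ray('top',uv,12))
for uv in([239,184],[437,155]):print('railfar',ray('top',uv,28))
print('knob',ray('top',[257,224],40),'stop',ray('top',[[404,184],[404,193],[442,182],[416,165],[427,164]],32))
cv2.imwrite('pics/crop0.png',cv2.resize(p[145:320,230:460],None,fx=3.4,fy=3.4,interpolation=cv2.INTER_CUBIC))
E
```

```text
[319.36 211.34] 450 [575.33   3.58] ((575.401611328125, 3.6670074462890625), (58.10347366333008, 36.556907653808594), 66.39271545410156)
[363.96 210.3 ] 270 [578.99 -91.62] ((578.9868774414062, -91.48582458496094), (35.94606018066406, 35.69455337524414), 26.037128448486328)
[258.94 230.68] 85 [531.18 131.43] ((533.55419921875, 131.77774047851562), (23.413686752319336, 38.03871536254883), 28.139123916625977)
250 187 187 [[629.26 155.05]] [[629.26 155.05]]Traceback (most recent call last):
  File "<stdin>", line 14, in <module>
    return umr_minimum(a, axis, None, out, keepdims, initial, where)
ValueError: zero-size array to reduction operation minimum which has no identity
```

Run:
```python
from h import *
p=cv2.imread('pics/top0.png')
hsv=cv2.cvtColor(p,cv2.COLOR_BGR2HSV)
print(hsv[165:190:2,310],hsv[170:176,423])
for u in (260,290,320,350,380):
    col=p[150:215,u].astype(int); v=col[:,1]  # green channel: rail dark
    m=np.where((col[:,2]-col[:,0]>35)&(v<105))[0]+150
    if len(m):print(u,m.min(),m.max(),ray('top',[u,m.min()-.5],28),ray('top',[u,m.max()+.5],28))
for uv in([248,262],[450,233]):print('corner',ray('top',uv,12))
for uv in([239,184],[437,155]):print('railfar',ray('top',uv,28))
print('knob',ray('top',[257,224],40),'stop',ray('top',[[404,184],[404,193],[442,182],[416,165],[427,164]],32))
cv2.imwrite('pics/crop0.png',cv2.resize(p[145:320,230:460],None,fx=3.4,fy=3.4,interpolation=cv2.INTER_CUBIC))
```

```text
[[150   4 132]
 [160   6 129]
 [ 17  14 132]
 [ 13  67 149]
 [ 12 146 166]
 [ 11 136 165]
 [ 11 144 167]
 [ 12 162 148]
 [ 14 126 117]
 [ 17 116 174]
 [ 18 117 200]
 [ 17 120 204]
 [ 17 119 206]] [[ 12 145 158]
 [ 13 156 160]
 [ 13 164 160]
 [ 13 167 157]
 [ 14 170 156]
 [ 12 163 158]]
260 184 189 [[637.43 133.57]] [[623.96 133.11]]
290 178 184 [[651.86  68.66]] [[636.09  68.27]]
320 173 180 [[664.06   3.57]] [[645.99   3.29]]
350 167 175 [[678.54 -61.61]] [[658.16 -61.74]]
380 163 171 [[ 688.51 -126.93]] [[ 668.09 -126.86]]
corner [[467.05 155.19]]
corner [[ 537.19 -278.7 ]]
railfar [[635.67 179.26]]
railfar [[ 707.24 -251.19]]
knob [[544.78 135.64]] stop [[ 639.5  -178.08]
 [ 619.44 -177.88]
 [ 645.11 -259.91]
 [ 682.58 -204.51]
 [ 685.16 -228.35]]
```

View pics/crop0.png

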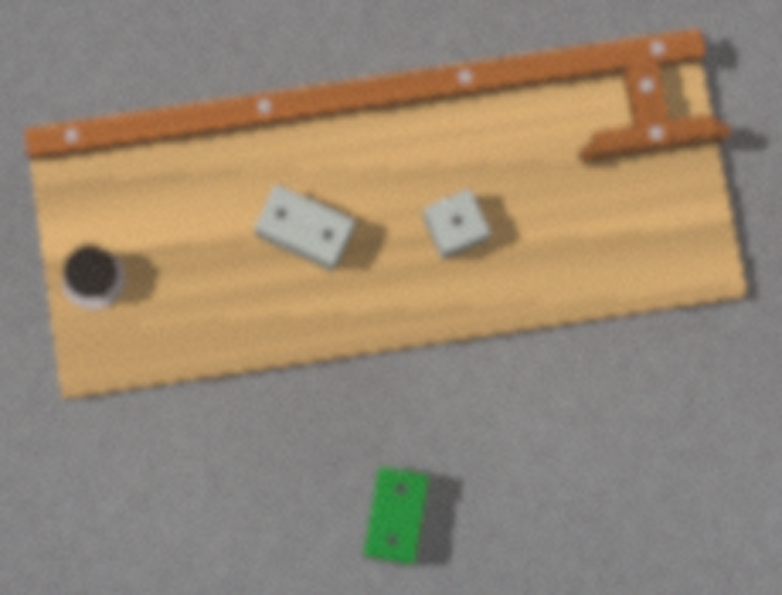

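The crop confirms it. The grey block with two dots at crop (305,228) is the long spacer. The square one-dot block at (457,222) is the short spacer, and the green block at (397,515) is a look-alike. The stop's pocket opens to the left at (600,110). In the jig directions (s towards the rail, t along it, yaw 9.3°), the rail face is at s≈638.7. The long spacer is at (568,-90) and turned 33°.

```bash
cat >> h.py <<'E'
from scipy.spatial.transform import Rotation as Ro
TH=np.radians(9.3)
def J(xy): c,s=np.cos(TH),np.sin(TH);return np.atleast_2d(xy)@np.array([[c,-s],[s,c]])
def W(st): c,s=np.cos(TH),np.sin(TH);return np.array(st)@np.array([[c,s],[-s,c]])
def go(s,t,z):
    o=get_obs();R=Ro.from_quat(o['ee_rot']);M=R.as_matrix()
    d=M.T@(np.r_[W([s,t]),z]-o['tool_pos']);a=np.arctan2(M[1,0],M[0,0])-(TH+np.pi);a=(a+np.pi)%(2*np.pi)-np.pi
    print('st',J(o['tool_pos'][:2]),o['tool_pos'][2],'shift m',(d/1000).round(4),'twist',round(a,4),'clk',o['clock'])
E
python3 -c "
from h import *
go(508,-92,120)"
```

```text
st [[303.   517.15]] 230.52602450526928 shift m [-0.48 -0.42  0.11] twist -0.5301 clk 0.1
```

Request:
{"op": "step_arm", "data": {
  "plan": [
    [[-0.036,-0.031,0.0],-0.06],
    [[-0.072,-0.063,0.0],-0.12],
    [[-0.108,-0.095,0.0],-0.18],
    [[-0.144,-0.126,0.0],-0.24],
    [[-0.18,-0.158,0.0],-0.3],
    [[-0.216,-0.189,0.0],-0.36],
    [[-0.252,-0.22,0.0],-0.42],
    [[-0.288,-0.252,0.0],-0.48],
    [[-0.324,-0.284,0.02],-0.53],
    [[-0.36,-0.315,0.04],-0.53]
  ],
  "fingers": 165
}}

```text
clock: 1.1
tool_pos: [437.8, 137.7, 192.8]
ee_rot: [-0.082, 0.997, 0.0, 0.001]
wrist_force: [0.9, 0.7, -0.6]
finger_gap: 0.353
gripper_force: 0.0
```

```bash
python3 -c "
from h import *
go(508,-92,60);print(get_obs()['finger_gap'])"
```

```text
st [[454.27  65.15]] 192.79938609197066 shift m [-0.05 -0.16  0.13] twist 0.0012 clk 1.1
0.3532879276014143
```

```bash
sed -i 's/(d\/1000).round(4)/np.array2string(d\/1000,precision=4)/' h.py; python3 -c "
from h import *
go(508,-92,60)"
```

```text
st [[454.27  65.15]] 192.79938609197066 shift m [-0.0533 -0.1572  0.1329] twist 0.0012 clk 1.1
```

Request:
{"op": "step_arm", "data": {
  "plan": [
    [[-0.006,-0.03,0.02],0.0],
    [[-0.012,-0.06,0.04],0.0],
    [[-0.02,-0.09,0.06],0.0],
    [[-0.03,-0.12,0.08],0.0],
    [[-0.04,-0.15,0.1],0.0],
    [[-0.05,-0.157,0.11],0.0],
    [[-0.05,-0.157,0.12],0.0],
    [[-0.05,-0.157,0.13],0.0],
    [[-0.05,-0.157,0.13],0.0],
    [[-0.05,-0.157,0.13],0.0]
  ]
}}

```text
clock: 2.1
tool_pos: [510.6, -6.3, 62.8]
ee_rot: [-0.082, 0.997, 0.0, -0.0]
wrist_force: [-0.1, 0.7, -0.1]
finger_gap: 0.355
gripper_force: 0.0
```

Run:
```python
from h import *
go(508,-92,18)
p,d=get_image("side");cv2.imwrite('pics/side1.png',p)
```

```text
st [[502.85 -88.74]] 62.81545430401131 shift m [-0.0052 -0.0033  0.0448] twist 0.0013 clk 2.1
```

View pics/side1.png

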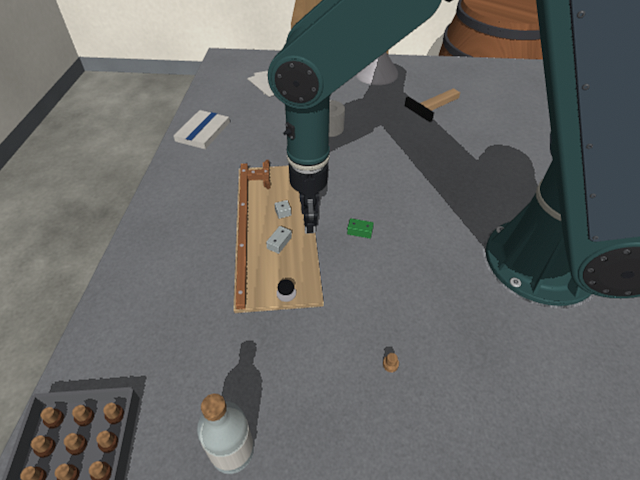

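The side view shows the fingers at (310,210), behind the spacer at (280,240). Everything else is undisturbed. Next I lower the hand and push.

Request:
{"op": "step_arm", "data": {
  "plan": [
    [[0.0,-0.003,0.015],0.0],
    [[0.0,-0.003,0.03],0.0],
    [[0.0,-0.003,0.044],0.0],
    [[-0.005,-0.003,0.045],0.0],
    [[-0.012,-0.003,0.045],0.0],
    [[-0.019,-0.003,0.045],0.0],
    [[-0.026,-0.003,0.045],0.0],
    [[-0.033,-0.003,0.045],0.0],
    [[-0.04,-0.003,0.045],0.0],
    [[-0.047,-0.003,0.045],0.0]
  ]
}}

```text
clock: 3.15
tool_pos: [558.8, -2.7, 17.9]
ee_rot: [-0.081, 0.997, -0.0, -0.0]
wrist_force: [-1.7, -0.4, 0.3]
finger_gap: 0.354
gripper_force: 0.4
```

```bash
cat >> h.py <<'E'
def blocks(name):
    p,d=get_image('top');cv2.imwrite(f'pics/{name}.png',p);hsv=cv2.cvtColor(p,cv2.COLOR_BGR2HSV)
    roi=np.zeros(p.shape[:2],np.uint8);cv2.fillPoly(roi,[np.array([[243,180],[440,158],[446,228],[252,255]])],255)
    g=((hsv[...,1]<70)&(hsv[...,2]>90)&(roi>0)).astype(np.uint8)
    n,l,s,c=cv2.connectedComponentsWithStats(g)
    for i in range(1,n):
        if s[i,4]<60: continue
        w=J(ray('top',np.argwhere(l==i)[:,::-1],36));r=cv2.minAreaRect(w.astype(np.float32))
        print(s[i,4],c[i],'st',w.mean(0),[np.round(q,1) for q in r])
    cv2.imwrite(f'pics/{name}.png',cv2.resize(p[145:280,230:460],None,fx=3.4,fy=3.4,interpolation=cv2.INTER_CUBIC))
E
python3 - <<'E'
from h import *
go(596,-92,18);blocks('top2')
E
```

```text
st [[551.01 -93.  ]] 17.853792777653172 shift m [-0.045   0.001  -0.0002] twist -0.0001 clk 3.15
77 [439.61 168.12] st [ 624.96 -360.36] [array([ 623.1, -359.5]), array([ 8.8, 49.7]), np.float64(84.0)]
125 [347.85 183.65] st [ 619.96 -159.13] [array([ 614.1, -157. ]), array([13.1, 84.4]), np.float64(73.8)]
72 [267.92 194.65] st [621.14  14.6 ] [array([620.4,  15.1]), array([ 4.7, 84.2]), np.float64(63.9)]
285 [363.53 210.33] st [ 556.67 -183.06] [array([ 557.1, -185.2]), array([36.2, 70.3]), np.float64(80.9)]
```

View pics/top2.png

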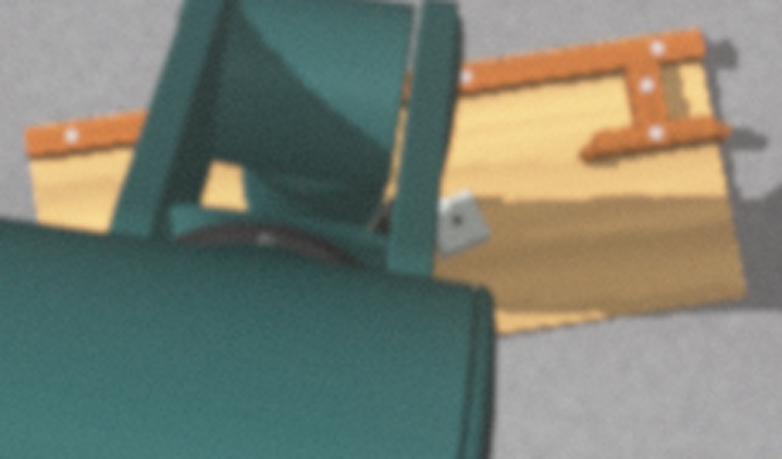

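The arm hides the spacer in the top view, but the short spacer at (457,222) is unmoved. From here I'll use the side camera.

Request:
{"op": "step_arm", "data": {
  "plan": [
    [[-0.005,0.0,0.0],0.0],
    [[-0.01,0.0,0.0],0.0],
    [[-0.015,0.0,0.0],0.0],
    [[-0.02,0.0,0.0],0.0],
    [[-0.025,0.0,0.0],0.0],
    [[-0.028,0.0,0.0],0.0],
    [[-0.031,0.0,0.0],0.0],
    [[-0.034,0.0,0.0],0.0],
    [[-0.037,0.0,0.0],0.0],
    [[-0.037,0.0,0.0],0.0]
  ]
}}

```text
clock: 4.2
tool_pos: [595.5, 3.2, 17.8]
ee_rot: [-0.081, 0.997, -0.0, 0.0]
wrist_force: [-0.0, 1.2, -0.5]
finger_gap: 0.351
gripper_force: 0.0
```

Run:
```python
from h import *
go(596,-92,18)
p,d=get_image("side");cv2.imwrite('pics/side2.png',cv2.resize(p[150:320,210:350],None,fx=3.5,fy=3.5,interpolation=cv2.INTER_CUBIC))
```

```text
st [[588.16 -93.06]] 17.807280585775228 shift m [-0.0078  0.0011 -0.0002] twist -0.0001 clk 4.2
```

View pics/side2.png

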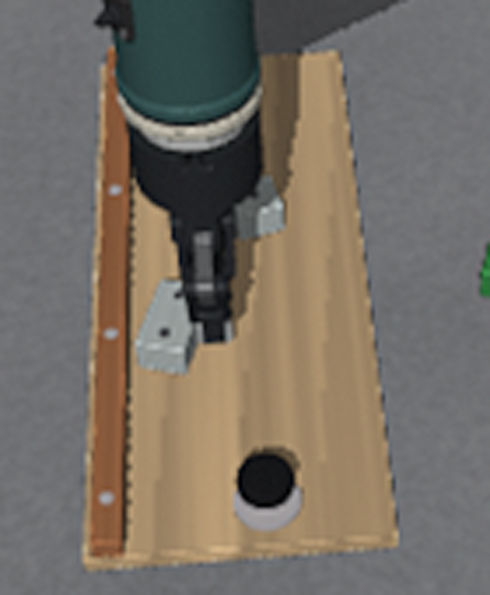

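The spacer, at crop (165,325), has partly turned and is close to the rail. I keep pushing.

Request:
{"op": "step_arm", "data": {
  "plan": [
    [[-0.002,0.0,0.0],0.0],
    [[-0.004,0.0,0.0],0.0],
    [[-0.006,0.0,0.0],0.0],
    [[-0.007,0.0,0.0],0.0],
    [[-0.008,0.0,0.0],0.0],
    [[-0.009,0.0,0.0],0.0],
    [[-0.01,0.0,0.0],0.0],
    [[-0.011,0.0,0.0],0.0],
    [[-0.012,0.0,0.0],0.0],
    [[-0.012,0.0,0.0],0.0]
  ]
}}

```text
clock: 5.25
tool_pos: [602.4, 4.5, 17.4]
ee_rot: [-0.081, 0.997, -0.0, -0.004]
wrist_force: [-10.7, -4.8, 8.9]
finger_gap: 0.355
gripper_force: 6.4
```

Run:
```python
from h import *
go(596,-92,18)
p,d=get_image("side");cv2.imwrite('pics/side3.png',cv2.resize(p[190:270,220:320],None,fx=6,fy=6,interpolation=cv2.INTER_CUBIC))
```

```text
st [[595.25 -92.9 ]] 17.43420316777134 shift m [-0.0007  0.0009 -0.0006] twist 0.0007 clk 5.25
```

View pics/side3.png

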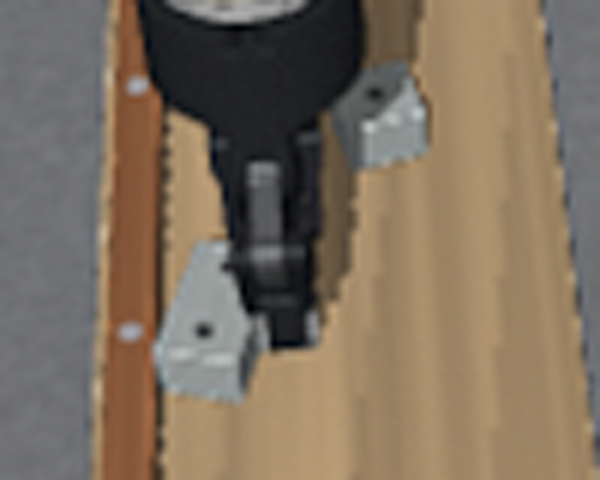

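The near corner has gone into the gap between the fingers, so the spacer at crop (205,320) is still turned about 20° and wedged. I back off and shut the fingers into a single pusher.

Request:
{"op": "step_arm", "data": {
  "plan": [
    [[0.006,0.0,0.0],0.0],
    [[0.014,0.0,0.0],0.0],
    [[0.024,0.0,0.0],0.0],
    [[0.034,0.0,0.0],0.0],
    [[0.044,0.0,0.0],0.0],
    [[0.054,0.0,0.0],0.0],
    [[0.064,0.0,0.0],0.0],
    [[0.07,0.0,0.0],0.0],
    [[0.07,0.0,0.0],0.0],
    [[0.07,0.0,0.0],0.0]
  ]
}}

```text
clock: 6.3
tool_pos: [538.0, -6.2, 17.9]
ee_rot: [-0.081, 0.997, -0.0, 0.0]
wrist_force: [0.4, 0.3, -0.6]
finger_gap: 0.354
gripper_force: 0.0
```

Request:
{"op": "step_arm", "data": {
  "plan": [
    [[0.0,0.0,0.0],0.0],
    [[0.0,0.0,0.0],0.0],
    [[0.0,0.0,0.0],0.0],
    [[0.0,0.0,0.0],0.0],
    [[0.0,0.0,0.0],0.0],
    [[0.0,0.0,0.0],0.0],
    [[0.0,0.0,0.0],0.0],
    [[0.0,0.0,0.0],0.0],
    [[0.0,0.0,0.0],0.0],
    [[0.0,0.0,0.0],0.0]
  ],
  "fingers": 255
}}

```text
clock: 7.3
tool_pos: [537.6, -6.2, 17.7]
ee_rot: [-0.081, 0.997, -0.0, -0.0]
wrist_force: [0.4, -0.2, -0.0]
finger_gap: -0.003
gripper_force: 0.0
```

```bash
cat >> h.py <<'E'
def side(name,box,k):
    p,d=get_image('side');hsv=cv2.cvtColor(p,cv2.COLOR_BGR2HSV)
    u0,v0,u1,v1=box;cv2.imwrite(f'pics/{name}.png',cv2.resize(p[v0:v1,u0:u1],None,fx=k,fy=k,interpolation=cv2.INTER_CUBIC))
    np.save(f'pics/{name}.npy',p)
    P=camera_params('side');f=240/np.tan(np.radians(P['fovy']/2));V=P['view']
    v,u=np.mgrid[v0:v1,u0:u1];z=d[v0:v1,u0:u1]
    X=(np.stack([(u-P['cx'])/f*z,(v-P['cy'])/f*z,z],-1)-V[:3,3])@V[:3,:3]
    m=((abs(X[...,2]-36)<5)&(hsv[v0:v1,u0:u1,1]<60)&(hsv[v0:v1,u0:u1,2]>60)).astype(np.uint8)
    n,l,s,c=cv2.connectedComponentsWithStats(m)
    for i in range(1,n):
        if s[i,4]<25: continue
        uv=np.argwhere(l==i)[:,::-1]+[u0,v0];w=J(ray('side',uv,36));r=cv2.minAreaRect(w.astype(np.float32))
        print(s[i,4],c[i]+[u0,v0],'st',w.mean(0),[np.round(q,1) for q in r],'z',X[l==i][:,2].mean())
        print(cv2.boxPoints(r))
E
python3 - <<'E'
from h import *
go(596,-92,18);print(get_obs()['finger_gap'])
side('side4',(220,190,320,270),6)
E
```

```text
st [[529.54 -92.98]] 17.72584279129589 shift m [-0.0665  0.001  -0.0003] twist -0.0001 clk 7.3
-0.0033314115599969675
77 [279.97 208.17] st [ 564.78 -175.73] [array([ 563.7, -178.7]), array([21.7, 35.8]), np.float64(13.9)] z 34.7149538297255
[[ 548.92 -163.94]
 [ 557.52 -198.65]
 [ 578.53 -193.44]
 [ 569.94 -158.74]]
300 [256.05 240.92] st [620.11 -78.26] [array([620.1, -78.1]), array([60.1, 32.6]), np.float64(73.8)] z 35.134082074247814
[[ 596.09 -102.43]
 [ 627.44 -111.54]
 [ 644.21  -53.84]
 [ 612.86  -44.73]]
```

View pics/side4.png

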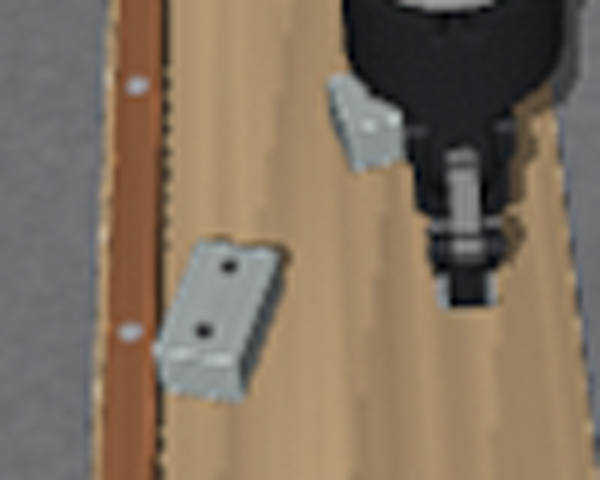

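In the side crop the spacer at (215,320) now stands free. It is turned about 16°, with its left corner at the rail and its near-right corner at t≈-102. I push there with the shut fingers.

Request:
{"op": "step_arm", "data": {
  "plan": [
    [[-0.015,-0.003,0.0],0.0],
    [[-0.03,-0.003,0.0],0.0],
    [[-0.044,-0.003,0.0],0.0],
    [[-0.049,-0.003,0.0],0.0],
    [[-0.053,-0.003,0.0],0.0],
    [[-0.057,-0.003,0.0],0.0],
    [[-0.06,-0.003,0.0],0.0],
    [[-0.063,-0.003,0.0],0.0],
    [[-0.065,-0.003,0.0],0.0],
    [[-0.065,-0.003,0.0],0.0]
  ]
}}

```text
clock: 8.35
tool_pos: [602.5, 1.4, 17.7]
ee_rot: [-0.081, 0.997, -0.0, 0.0]
wrist_force: [0.6, 0.6, 0.4]
finger_gap: -0.001
gripper_force: 0.0
```

Request:
{"op": "step_arm", "data": {
  "plan": [
    [[-0.0005,0.0,0.0],0.0],
    [[-0.001,0.0,0.0],0.0],
    [[-0.0015,0.0,0.0],0.0],
    [[-0.002,0.0,0.0],0.0],
    [[-0.0025,0.0,0.0],0.0],
    [[-0.003,0.0,0.0],0.0],
    [[-0.0035,0.0,0.0],0.0],
    [[-0.004,0.0,0.0],0.0],
    [[-0.005,0.0,0.0],0.0],
    [[-0.005,0.0,0.0],0.0]
  ]
}}

```text
clock: 9.35
tool_pos: [607.4, 2.2, 17.8]
ee_rot: [-0.081, 0.997, -0.0, 0.0]
wrist_force: [-0.1, -0.4, -0.2]
finger_gap: 0.003
gripper_force: 0.1
```

Run:
```python
from h import *
go(596,-92,18)
side('side5',(220,190,320,270),6)
```

```text
st [[599.82 -95.98]] 17.766332724448326 shift m [ 0.0038  0.004  -0.0002] twist -0.0002 clk 9.35
133 [282.68 206.67] st [ 558.28 -180.22] [array([ 559. , -180.7]), array([32.4, 35. ]), np.float64(16.4)] z 34.928977019048396
[[ 538.55 -168.44]
 [ 548.39 -201.98]
 [ 579.44 -192.87]
 [ 569.59 -159.33]]
278 [252.79 242.2 ] st [627.22 -75.13] [array([625.9, -76. ]), array([58. , 35.8]), np.float64(85.1)] z 35.162976930501124
[[ 605.63 -103.38]
 [ 641.31 -106.41]
 [ 646.22  -48.62]
 [ 610.54  -45.59]]
```

It is turned 5° now and there is no contact force yet, so I continue until the force rises.

Request:
{"op": "step_arm", "data": {
  "plan": [
    [[-0.0007,0.0,0.0],0.0],
    [[-0.0014,0.0,0.0],0.0],
    [[-0.0021,0.0,0.0],0.0],
    [[-0.0028,0.0,0.0],0.0],
    [[-0.0035,0.0,0.0],0.0],
    [[-0.004,0.0,0.0],0.0],
    [[-0.0045,0.0,0.0],0.0],
    [[-0.005,0.0,0.0],0.0],
    [[-0.005,0.0,0.0],0.0],
    [[-0.005,0.0,0.0],0.0]
  ]
}}

```text
clock: 10.4
tool_pos: [608.5, 2.6, 17.5]
ee_rot: [-0.081, 0.997, -0.0, -0.003]
wrist_force: [-10.9, -4.3, 9.1]
finger_gap: 0.001
gripper_force: 5.0
```

Run:
```python
from h import *
go(596,-92,18)
side('side6',(220,190,320,270),6)
```

```text
st [[600.91 -95.81]] 17.496843168965068 shift m [ 0.0049  0.0038 -0.0005] twist 0.0004 clk 10.4
138 [282.57 206.59] st [ 558.52 -180.51] [array([ 558.4, -180.5]), array([31.8, 35.6]), np.float64(17.4)] z 35.113998611065256
[[ 537.89 -168.31]
 [ 548.56 -202.3 ]
 [ 578.95 -192.76]
 [ 568.28 -158.78]]
274 [252.57 242.39] st [627.71 -74.61] [array([625.5, -76. ]), array([32.9, 60.7]), np.float64(1.1)] z 35.19784379985134
[[ 608.54  -45.96]
 [ 609.65 -106.66]
 [ 642.53 -106.05]
 [ 641.42  -45.36]]
```

The spacer is flush on the rail, turned about 1° with 11 N pressing. Next I go round to its left end.

Request:
{"op": "step_arm", "data": {
  "plan": [
    [[0.012,0.0,0.0],0.0],
    [[0.025,0.0,0.0],0.0],
    [[0.025,0.025,0.0],0.0],
    [[0.025,0.05,0.0],0.0],
    [[0.025,0.075,0.0],0.0],
    [[0.025,0.084,0.0],0.0],
    [[0.01,0.084,0.0],0.0],
    [[-0.008,0.084,0.0],0.0],
    [[-0.016,0.084,0.0],0.0],
    [[-0.016,0.084,0.0],0.0]
  ]
}}

```text
clock: 11.45
tool_pos: [616.0, 88.3, 17.9]
ee_rot: [-0.081, 0.997, -0.0, 0.001]
wrist_force: [0.3, -0.3, 0.0]
finger_gap: -0.002
gripper_force: 0.0
```

Run:
```python
from h import *
go(620,-12,18);print(get_obs()['wrist_force'])
side('side7',(220,150,320,270),5)
```

```text
st [[622.15 -12.45]] 17.87531194948284 shift m [ 0.0022  0.0004 -0.0001] twist -0.0002 clk 11.45
[ 0.26 -0.3   0.04]
145 [282.5  206.69] st [ 558.7  -180.18] [array([ 558.6, -180.3]), array([32.4, 36.1]), np.float64(13.9)] z 34.85673061453288
[[ 538.53 -166.68]
 [ 547.21 -201.7 ]
 [ 578.65 -193.92]
 [ 569.97 -158.89]]
```

View pics/side7.png

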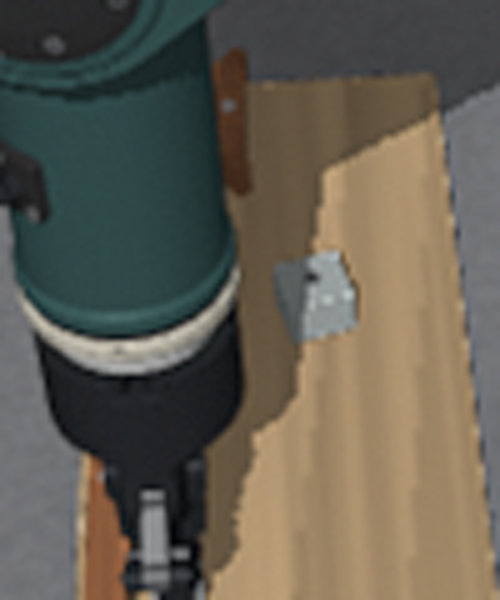

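The short spacer at (315,295) is still in place, and the hand is behind the long spacer's left end. I slide it along the rail.

Request:
{"op": "step_arm", "data": {
  "plan": [
    [[0.001,-0.008,0.0],0.0],
    [[0.001,-0.016,0.0],0.0],
    [[0.001,-0.024,0.0],0.0],
    [[0.001,-0.032,0.0],0.0],
    [[0.001,-0.04,0.0],0.0],
    [[0.001,-0.048,0.0],0.0],
    [[0.001,-0.056,0.0],0.0],
    [[0.001,-0.064,0.0],0.0],
    [[0.001,-0.072,0.0],0.0],
    [[0.001,-0.08,0.0],0.0]
  ]
}}

```text
clock: 12.5
tool_pos: [626.0, 8.9, 17.7]
ee_rot: [-0.081, 0.997, 0.0, -0.0]
wrist_force: [-1.5, 3.5, 2.5]
finger_gap: -0.003
gripper_force: 1.7
```

Request:
{"op": "step_arm", "data": {
  "plan": [
    [[0.0,-0.008,0.0],0.0],
    [[0.0,-0.016,0.0],0.0],
    [[0.0,-0.024,0.0],0.0],
    [[0.0,-0.032,0.0],0.0],
    [[0.0,-0.04,0.0],0.0],
    [[0.0,-0.048,0.0],0.0],
    [[0.0,-0.056,0.0],0.0],
    [[0.0,-0.064,0.0],0.0],
    [[0.0,-0.072,0.0],0.0],
    [[0.0,-0.08,0.0],0.0]
  ]
}}

```text
clock: 13.5
tool_pos: [639.4, -70.4, 17.7]
ee_rot: [-0.081, 0.997, -0.0, 0.0]
wrist_force: [-2.5, 1.2, 0.2]
finger_gap: 0.002
gripper_force: 1.1
```

Run:
```python
from h import *
go(620,-240,18);print(get_obs()['wrist_force'])
blocks('top8')
```

```text
st [[ 619.63 -172.83]] 17.705640420589656 shift m [-0.0004 -0.0672 -0.0003] twist -0.0001 clk 13.5
[-2.49  1.17  0.22]
89 [439.43 168.73] st [ 623.66 -359.71] [array([ 623.1, -359.1]), array([ 9.5, 49.7]), np.float64(84.0)]
```

View pics/top8.png

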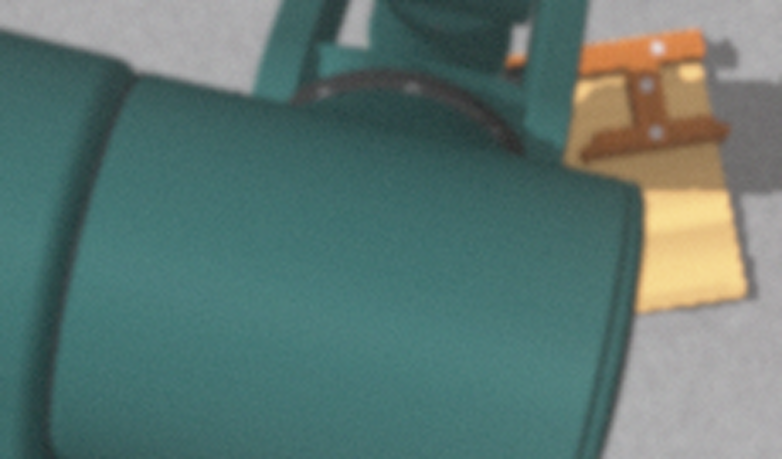

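The arm hides the spacer here, while the pocket at (610,120) is clear. The force is small and steady, so I carry on more slowly.

Request:
{"op": "step_arm", "data": {
  "plan": [
    [[0.0,-0.005,0.0],0.0],
    [[0.0,-0.01,0.0],0.0],
    [[0.0,-0.015,0.0],0.0],
    [[0.0,-0.02,0.0],0.0],
    [[0.0,-0.025,0.0],0.0],
    [[0.0,-0.03,0.0],0.0],
    [[0.0,-0.035,0.0],0.0],
    [[0.0,-0.04,0.0],0.0],
    [[0.0,-0.045,0.0],0.0],
    [[0.0,-0.05,0.0],0.0]
  ]
}}

```text
clock: 14.55
tool_pos: [647.3, -119.3, 17.8]
ee_rot: [-0.081, 0.997, -0.0, -0.0]
wrist_force: [-0.4, 1.2, 1.0]
finger_gap: 0.003
gripper_force: 0.9
```

Request:
{"op": "step_arm", "data": {
  "plan": [
    [[0.0,-0.0015,0.0],0.0],
    [[0.0,-0.003,0.0],0.0],
    [[0.0,-0.0045,0.0],0.0],
    [[0.0,-0.006,0.0],0.0],
    [[0.0,-0.0075,0.0],0.0],
    [[0.0,-0.009,0.0],0.0],
    [[0.0,-0.0105,0.0],0.0],
    [[0.0,-0.012,0.0],0.0],
    [[0.0,-0.0135,0.0],0.0],
    [[0.0,-0.015,0.0],0.0]
  ]
}}

```text
clock: 15.55
tool_pos: [649.7, -133.9, 17.8]
ee_rot: [-0.081, 0.997, -0.0, -0.0]
wrist_force: [-0.8, 2.0, 1.6]
finger_gap: -0.003
gripper_force: 1.3
```

Run:
```python
from h import *
go(620,-244,18);print(get_obs()['wrist_force'])
```

```text
st [[ 619.52 -237.09]] 17.756218083861448 shift m [-0.0005 -0.0069 -0.0002] twist -0.0001 clk 15.55
[-0.78  1.96  1.64]
```

Request:
{"op": "step_arm", "data": {
  "plan": [
    [[0.0,-0.001,0.0],0.0],
    [[0.0,-0.002,0.0],0.0],
    [[0.0,-0.003,0.0],0.0],
    [[0.0,-0.004,0.0],0.0],
    [[0.0,-0.005,0.0],0.0],
    [[0.0,-0.006,0.0],0.0],
    [[0.0,-0.007,0.0],0.0],
    [[0.0,-0.008,0.0],0.0],
    [[0.0,-0.009,0.0],0.0],
    [[0.0,-0.01,0.0],0.0]
  ]
}}

```text
clock: 16.55
tool_pos: [650.1, -137.2, 17.8]
ee_rot: [-0.08, 0.997, 0.005, -0.001]
wrist_force: [-1.5, 26.7, 10.0]
finger_gap: -0.0
gripper_force: 13.2
```

It has met the stop, with 27 N pressing. I back off along t, lift, and swing clear to look.

Request:
{"op": "step_arm", "data": {
  "plan": [
    [[0.0,0.008,0.0],0.0],
    [[0.0,0.018,0.0],0.0],
    [[0.0,0.028,0.0],0.0],
    [[0.0,0.028,-0.03],0.0],
    [[0.0,0.028,-0.07],0.0],
    [[0.0,0.028,-0.11],0.0],
    [[0.015,0.06,-0.13],0.0],
    [[0.03,0.09,-0.15],0.0],
    [[0.045,0.13,-0.17],0.0],
    [[0.06,0.17,-0.18],0.0]
  ]
}}

```text
clock: 17.55
tool_pos: [564.8, 15.1, 199.5]
ee_rot: [-0.08, 0.997, -0.001, 0.001]
wrist_force: [-0.0, 0.2, -0.6]
finger_gap: 0.003
gripper_force: 0.0
```

Request:
{"op": "step_arm", "data": {
  "plan": [
    [[0.01,0.04,0.0],0.0],
    [[0.02,0.08,0.0],0.0],
    [[0.03,0.12,0.0],0.0],
    [[0.05,0.16,0.0],0.0],
    [[0.07,0.2,0.0],0.0],
    [[0.09,0.24,0.0],0.0],
    [[0.11,0.27,0.0],0.0],
    [[0.13,0.3,0.0],0.0],
    [[0.15,0.33,0.0],0.0],
    [[0.15,0.33,0.0],0.0]
  ]
}}

```text
clock: 18.55
tool_pos: [360.3, 317.9, 197.6]
ee_rot: [-0.083, 0.997, 0.0, -0.001]
wrist_force: [-0.0, -0.5, 0.1]
finger_gap: -0.0
gripper_force: 0.0
```

Run:
```python
from h import *
go(620,-244,18)
blocks('top9');side('side9',(220,140,320,270),5)
a=cv2.imread('pics/top9.png')[:, 300:];b=cv2.imread('pics/side9.png')
h=459;b=cv2.resize(b,None,fx=.7,fy=.7);b=b[:h];b=cv2.copyMakeBorder(b,0,h-b.shape[0],0,0,0)
c=np.hstack([a[:h],b])[:,:800];print(c.shape);cv2.imwrite('pics/fin.png',c)
```

```text
st [[406.95 255.48]] 197.5808421583378 shift m [-0.2116 -0.5003  0.1791] twist 0.0034 clk 18.55
78 [439.56 168.05] st [ 625.12 -360.28] [array([ 623. , -359.6]), array([10.3, 49.9]), np.float64(88.6)]
452 [402.09 173.27] st [ 625.53 -278.4 ] [array([ 625.6, -278.5]), array([60. , 37.3]), np.float64(89.9)]
269 [363.95 210.27] st [ 556.64 -183.97] [array([ 556.7, -183.8]), array([35.6, 35.7]), np.float64(16.7)]
97 [258.21 230.23] st [546.65  45.29] [array([549.6,  45.6]), array([27. , 38.8]), np.float64(7.9)]
219 [253.03 181.05] st [ 628.32 -277.49] [array([ 628.6, -279.7]), array([73. , 30.2]), np.float64(89.9)] z 34.880440904708884
[[ 613.52 -316.18]
 [ 643.67 -316.21]
 [ 643.74 -243.22]
 [ 613.58 -243.2 ]]
144 [282.51 206.71] st [ 558.69 -180.12] [array([ 558.6, -180.2]), array([32.2, 36. ]), np.float64(15.3)] z 35.061475030813554
[[ 538.36 -167.09]
 [ 547.86 -201.78]
 [ 578.91 -193.27]
 [ 569.41 -158.59]]
(459, 800, 3)
```

View pics/fin.png

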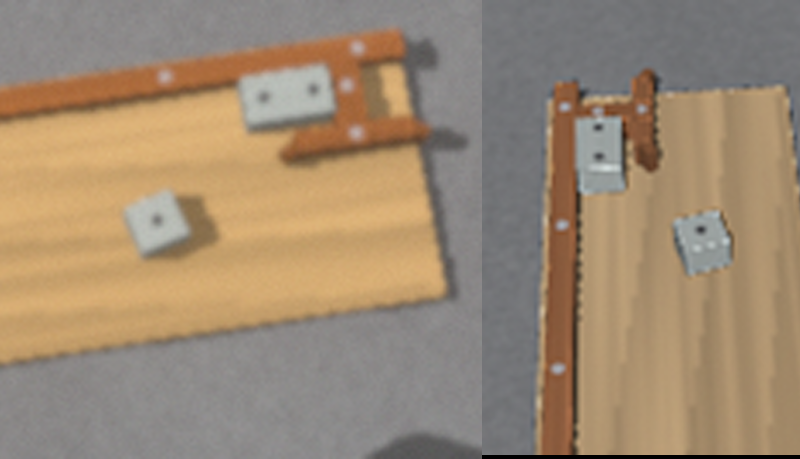

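The composite shows the long spacer in the pocket at (287,97), against the wall and parallel to the rail. The short spacer at (157,222) hasn't moved. The fingertip drifted about 2 mm away from the rail during the slide, so I'll press the exposed end lightly onto the rail to make sure it is flush.

Run:
```python
from h import *
go(575,-254,110)
print(J(ray('top',[[420,170],[422.8,183.8],[423.2,159.1]],32)))
```

```text
st [[409.34 253.32]] 197.71431155114487 shift m [-0.1645 -0.5076  0.0882] twist 0.0021 clk 18.65
[[ 628.16 -318.7 ]
 [ 596.77 -319.18]
 [ 651.41 -329.91]]
```

Request:
{"op": "step_arm", "data": {
  "plan": [
    [[-0.016,-0.045,0.0],0.0],
    [[-0.032,-0.09,0.0],0.0],
    [[-0.048,-0.135,0.0],0.0],
    [[-0.064,-0.18,0.0],0.0],
    [[-0.08,-0.225,0.0],0.0],
    [[-0.096,-0.27,0.01],0.0],
    [[-0.112,-0.315,0.02],0.0],
    [[-0.128,-0.36,0.03],0.0],
    [[-0.144,-0.405,0.04],0.0],
    [[-0.16,-0.45,0.05],0.0]
  ]
}}

```text
clock: 19.65
tool_pos: [594.5, -106.4, 147.2]
ee_rot: [-0.08, 0.997, -0.0, 0.0]
wrist_force: [1.1, 0.8, 1.1]
finger_gap: 0.002
gripper_force: 0.0
```

Request:
{"op": "step_arm", "data": {
  "plan": [
    [[0.0,-0.03,0.02],0.0],
    [[-0.0045,-0.0575,0.04],0.0],
    [[-0.0045,-0.0575,0.04],0.0],
    [[-0.0045,-0.0575,0.04],0.0],
    [[-0.0045,-0.0575,0.04],0.0],
    [[-0.0045,-0.0575,0.04],0.0],
    [[-0.0045,-0.0575,0.04],0.0],
    [[-0.0045,-0.0575,0.04],0.0],
    [[-0.0045,-0.0575,0.04],0.0],
    [[-0.0045,-0.0575,0.04],0.0]
  ]
}}

```text
clock: 20.65
tool_pos: [607.7, -158.1, 107.9]
ee_rot: [-0.081, 0.997, -0.0, 0.0]
wrist_force: [0.8, -0.2, -0.1]
finger_gap: -0.001
gripper_force: 0.0
```

```bash
python3 -c "
from h import *
go(575,-253,18)"
```

```text
st [[ 574.16 -254.2 ]] 107.94904077321412 shift m [-0.0008  0.0012  0.0899] twist 0.0004 clk 20.65
```

Now I lower the hand, then press gently (final commanded s ≈ 603).

Request:
{"op": "step_arm", "data": {
  "plan": [
    [[0.0,0.0,0.025],0.0],
    [[0.0,0.0,0.05],0.0],
    [[0.0,0.0,0.075],0.0],
    [[0.0,0.0,0.09],0.0],
    [[-0.008,0.0,0.09],0.0],
    [[-0.016,0.0,0.09],0.0],
    [[-0.02,0.0,0.09],0.0],
    [[-0.023,0.0,0.09],0.0],
    [[-0.025,0.0,0.09],0.0],
    [[-0.0265,0.0,0.09],0.0]
  ]
}}

```text
clock: 21.65
tool_pos: [634.2, -154.1, 18.3]
ee_rot: [-0.081, 0.997, -0.0, 0.0]
wrist_force: [0.2, 0.0, -0.7]
finger_gap: -0.004
gripper_force: 0.3
```

Request:
{"op": "step_arm", "data": {
  "plan": [
    [[-0.0005,0.0,0.0],0.0],
    [[-0.001,0.0,0.0],0.0],
    [[-0.0015,0.0,0.0],0.0],
    [[-0.002,0.0,0.0],0.0],
    [[-0.0025,0.0,0.0],0.0],
    [[-0.003,0.0,0.0],0.0],
    [[-0.003,0.0,0.0],0.0],
    [[-0.003,0.0,0.0],0.0],
    [[-0.003,0.0,0.0],0.0],
    [[-0.003,0.0,0.0],0.0]
  ]
}}

```text
clock: 22.65
tool_pos: [634.9, -153.7, 17.6]
ee_rot: [-0.081, 0.997, 0.0, -0.002]
wrist_force: [-6.2, -1.0, 4.9]
finger_gap: 0.001
gripper_force: 3.2
```

```bash
python3 -c "
from h import *
go(604,-254,18);print(get_obs()['wrist_force'])"
```

```text
st [[ 601.72 -254.28]] 17.643416095369176 shift m [-0.0023  0.0003 -0.0004] twist 0.0001 clk 22.65
[-6.16 -1.03  4.9 ]
```

Contact came at the flush position (TCP s≈601, 6 N). I retreat and hand in.

Request:
{"op": "step_arm", "data": {
  "plan": [
    [[0.008,0.0,0.0],0.0],
    [[0.018,0.0,0.0],0.0],
    [[0.028,0.0,0.0],0.0],
    [[0.028,0.0,-0.03],0.0],
    [[0.028,0.0,-0.07],0.0],
    [[0.028,0.0,-0.11],0.0],
    [[0.03,0.03,-0.14],0.0],
    [[0.04,0.06,-0.16],0.0],
    [[0.05,0.1,-0.18],0.0],
    [[0.06,0.14,-0.18],0.0]
  ]
}}

```text
clock: 23.65
tool_pos: [555.8, -24.7, 200.6]
ee_rot: [-0.08, 0.997, -0.001, 0.003]
wrist_force: [0.9, -0.7, 0.3]
finger_gap: -0.002
gripper_force: 0.0
```

Request:
{"op": "step_arm", "data": {
  "plan": [
    [[0.01,0.04,0.0],0.0],
    [[0.02,0.08,0.0],0.0],
    [[0.03,0.12,0.0],0.0],
    [[0.05,0.16,0.0],0.0],
    [[0.07,0.2,0.0],0.0],
    [[0.09,0.24,0.0],0.0],
    [[0.1,0.28,0.0],0.0],
    [[0.11,0.32,0.0],0.0],
    [[0.12,0.36,0.0],0.0],
    [[0.12,0.36,0.0],0.0]
  ]
}}

```text
clock: 24.65
tool_pos: [376.1, 314.1, 197.8]
ee_rot: [-0.083, 0.997, 0.001, 0.0]
wrist_force: [0.3, -1.4, -0.7]
finger_gap: -0.001
gripper_force: 0.0
```

Run:
```python
from h import *
blocks('top10');side('side10',(220,140,320,270),5)
```

```text
79 [439.58 168.25] st [ 624.67 -360.24] [array([ 623.1, -359.5]), array([ 8.8, 49.7]), np.float64(84.0)]
449 [402.17 173.15] st [ 625.76 -278.62] [array([ 625.6, -278.8]), array([37.1, 59.5]), np.float64(1.3)]
267 [363.95 210.29] st [ 556.6  -183.97] [array([ 556.9, -183.9]), array([35.4, 35.9]), np.float64(15.2)]
100 [258.44 230.24] st [546.54  44.8 ] [array([549.7,  45.1]), array([27.9, 39. ]), np.float64(17.0)]
214 [253.03 181.01] st [ 628.32 -277.61] [array([ 628.6, -281.3]), array([69.4, 30.1]), np.float64(89.9)] z 34.8751094568816
[[ 613.52 -315.97]
 [ 643.6  -315.99]
 [ 643.66 -246.64]
 [ 613.58 -246.61]]
143 [282.41 206.6 ] st [ 558.9 -180.5] [array([ 558.7, -179.8]), array([32.5, 36.8]), np.float64(15.3)] z 34.89727963766449
[[ 538.15 -166.32]
 [ 547.86 -201.78]
 [ 579.16 -193.2 ]
 [ 569.45 -157.75]]
```

The spacer hasn't shifted and the hand is clear.

```bash
python3 -c "
from cell import *
print(hand_in())"
```

```text
the job is handed in; nothing more can be done
None
```

I handed the job in at about 25 s: the long spacer was pushed to the rail and slid into the corner pocket, and by camera (about 2 mm) and contact force it sits flush against rail and stop, with the short spacer unmoved, nothing else touched and the hand clear.

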